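Set the fence of the portioning board

TASK

Set up the portioning board: slide its fence along the slots until the fence's pointer stands exactly opposite the rib of the index clip, then tighten both wing screws clockwise right to their stops. Leave the fence on the mark, and do not disturb the peeler and the spice jar beside it.

Things in the scene. Friction and masses are not known exactly. Their poses are not given: they have to be found in the camera images.
- board: light wooden portioning board fixed to the counter, 180 mm (x) by 330 mm (y), 16 mm thick; origin: centre of its underside, on the counter; z up. The fence slides along its y axis. A thin metal rule with tick lines lies along its edge at -x (the robot's side). The two wing screws stand at x = -50 mm (near) and +50 mm (far), y = +78 mm, on fixed studs that pass through the slots of the fence's foot.
- fence_grip (a point): point in the middle of the fence's upright bar, 40 mm above the counter. The aluminium bar is 130 mm long (board x), 10 mm thick (board y), its top is 50 mm and its foot 16 mm above the counter; axes parallel to the board's. A 4 mm thick foot plate with two slots lies on the board on its +y side, 158 mm long; the wing screws are at least 73 mm from the bar. On its -y side the board is clear for at least 50 mm, up to the peeler.
- fence_pointer (a point): tip of the small dark cone at the fence bar's end nearest the robot, 76 mm from the bar's middle along -x of the board, 23 mm above the counter, in the mid plane of the bar
- fence (a joint): slide of the fence, m, 0 to 0.07; grows as the fence moves along -y of the board, away from the wing screws. The start is 0 to 0.02, the mark lies at 0.035 to 0.065. Takes about 3 N to move and stays where it is left, whether or not the screws are tight.
- mark (a point): the mark: inner end of the 3 mm wide, 6 mm high rib on the dark steel index clip (22 mm wide) that is fixed on the board's edge on the robot's side, 24 mm above the counter; axes parallel to the board's. The fence is set when the pointer has the same board y as this point; the pointer's tip then stands about 5 mm from it in x.
- near_wing_grip (a point): wing of the near (robot's side) wing screw, a black dog-bone shaped bar 52 mm long, 10 mm thick in the middle (13 mm at its rounded ends) and 26 mm tall; the point lies on the turning axis 56 mm above the counter, 5 mm above the middle of the bar's height (the bar spans 42 to 68 mm above the counter); its x axis runs along the bar and turns with it, z is up. 
- far_wing_grip (a point): wing of the far wing screw, a black dog-bone shaped bar 52 mm long, 10 mm thick in the middle (13 mm at its rounded ends) and 26 mm tall; the point lies on the turning axis 56 mm above the counter, 5 mm above the middle of the bar's height (the bar spans 42 to 68 mm above the counter); its x axis runs along the bar and turns with it, z is up. 
- wing_screw_near (a joint): turn of the near wing screw, rad: 0 is fully slack, grows clockwise seen from above to the hard stop at 1.4 (tight), where the bar is parallel to the fence. The start is 0 to 0.3. It turns against light friction (0.06 N m) and stays where it is left.
- wing_screw_far (a joint): turn of the far wing screw, rad: 0 is fully slack, grows clockwise seen from above to the hard stop at 1.4 (tight), where the bar is parallel to the fence. The start is 0 to 0.3. It turns against light friction (0.06 N m) and stays where it is left.
- peeler_1: white vegetable peeler, 170x25x18 mm, lying across the -y end of the board (about 140 mm from its centre); loose, bystander; origin: centre of its underside
- spice_jar_2: spice jar with a green lid, 46 mm wide, 106 mm tall, standing on the counter beyond the board's +y end; loose, bystander; origin: centre of its underside

How it is judged:
By the outcome, as a careful person would: the job done as asked, in the order asked, and still so for the second after the job is handed in, with the robot touching nothing.
It also fails if it takes over 58 s, if anything falls off the work surface, if the arm or the gripper's body presses on something with over 40 N, if the wrist force passes 120 N, or if a joint passes its speed limit or range.

ROBOT

A 7-joint arm with a two-finger parallel gripper is mounted at the origin on a cart in front of the work surface, level with it; the furniture and walls round the work are solid. World frame = base frame: x ahead of the robot, y to its left, z up, the work surface at z = 0. Lengths are in m, angles in rad, forces in N, time in s.
With the tool pointing down it reaches from about 0.4 to 0.85 m from the base axis. Payload 10.4 kg.
Tool frame: the origin (TCP) lies midway between the tips of the shut fingers; the grasp point (between the pads) lies 19 mm behind it; z points along the fingers, y is the line along which they close (so a half turn about z gives the same grasp; the last joint's range is limited). The gripper opens to 85 mm and grips with 20 to 120 N. Pads are 22 mm wide; open, the fingers measure 114 mm over their backs; the gripper's body (76 mm by 85 mm) begins 54 mm behind the grasp point. The pads swing forward as they close: fully open they stand 13 mm farther back than shut.
Start: joints at [-1.302, 0.332, -0.065, 1.46, 0.022, 1.35, -0.088], TCP at [0.18, 0.599, 0.231] pointing down, gripper open.
Joint ranges: [-2.6, 2.6], [-0.5, 2.12], [-1.47, 1.34], [0.16, 2.42], [-1.27, 4.41], [0.06, 2.06], [-2.6, 2.6]. Speed limits (rad/s): [2.22, 2.22, 2.79, 2.79, 3.14, 3.14, 3.14].

INTERFACE

Orientations are given as a unit quaternion [x, y, z, w].
In Python, from workcell import monitor, eyes, manip gives the robot as it stands.
- The arm moves only by the tool send_rows, never from a script. Its arguments are lists of equal length, an entry for each row: "offset": the shift along the tool's x, y, z in mm, a list of three; "roll": the turn about the tool's z in rad. In form: {"offset": [[tx, ty, tz], ...], "roll": [roll, ...]}. A call has exactly 5 rows; each row is the pose to reach, as a shift and turn from the pose commanded when the call began, along the tool's axes at that moment; what a row does not reach only later rows make up. A row lasts 1/12 s, in which the tool goes at most 41.7 mm and 7.16 degrees, less where a joint would pass 70% of its speed; a pose out of reach is approached as far as the arm can. A call with a gripper value outside its range is refused whole. "jaw" is the opening, from 0 (shut) to 1 (fully open), set as the call begins (left out, the last holds). The fingers move at their own pace and stop on an object; "newtons" is the grip in N (left out, the last holds). Time passes only in rows, so rows that repeat a pose let the fingers close, or fill a call up. It gives the time, the measured TCP pose, the force and the opening at its end, in the units of the state.
- monitor.get_obs(): the state, without advancing time (a new reading comes with each control period).
- eyes.camera(name): name is "side" or "top" or "wrist"; returns (picture, depth): 480x640x3 uint8, blue, green, red; 480x640 float32, m along the optical axis (not along the pixel's ray), 0 where there is no reading.
- eyes.camera_params(name): a dict with "fovy" (degrees; the focal length in pixels is half the picture's height over the tangent of half this angle, whatever the lens; pixels are square), "cx", "cy" (the principal point, pixels), "R" (3x3) and "t" (3): a world point X has camera coordinates R X + t. Camera axes: x right, y down, z forward; pixel columns grow to the right and rows downward; lengths in m; the calibration is good to about 2 mm. A picture is of the moment at which its call begins: read the wrist's pose just before it. camera_params takes no time and is no camera call; for the wrist camera it gives the pose at the moment of the call.
- manip.hand_in(): hands the job in, once; it reports no verdict.
The state is a dict: "clock": time; "joint_pos": joint angles; "joint_velocities": joint speeds; "tau": joint torques, N m; "position": TCP position; "ee_rot": TCP orientation; "ft_force": force on the tool from outside, world axes, zero at the start; "torque": the same for the moment, N m; "grip_width": opening from 0.0 (shut) to 1.0 (fully open).
Only numpy, scipy, OpenCV 4.12 (cv2) and the standard library are available. Lean on these libraries where they do the work, as an engineer would, in place of code of your own. Each camera call takes 0.05 s, during which the arm holds its last target. There are 200 camera calls.

## Working session

There is one attempt and no reset: what is moved stays moved. The work goes in short steps, Python scripts to look and compute and a tool call to move; the robot and the scene stay as the last step left them, time stands still between calls to the robot, and variables do not carry over. Pictures are saved under pics/ and viewed, on a budget of 10 in all, crops included, one or two more only if the job needs it, and the job is handed in when it is done.

Besides the shell and the picture viewer there is one more tool, called as name(argument=value, ...), one argument or row to a line, values as JSON. send_rows: Moves the arm, as the interface text tells. Its arguments: {"type":"object","properties":{"offset":{"type":"array"},"roll":{"type":"array"},"jaw":{"type":"number"},"newtons":{"type":"number"}},"required":["offset","roll"]}

```bash
ls; mkdir -p pics; cat > h.py <<'E'
import numpy as np, cv2
from workcell import monitor, eyes, manip
def grab(n):
    p=eyes.camera_params(n); im,d=eyes.camera(n); return im,d,p
def K(p): return 240/np.tan(np.radians(p['fovy'])/2)
def ray(p,u,v):
    R=np.array(p['R']);t=np.array(p['t']);f=K(p)
    return -R.T@t, R.T@np.array([(u-p['cx'])/f,(v-p['cy'])/f,1])
def onz(p,u,v,z):
    c,d=ray(p,u,v); return c+d*(z-c[2])/d[2]
def cloud(d,p):
    v,u=np.mgrid[:480,:640];f=K(p)
    X=np.stack([(u-p['cx'])/f*d,(v-p['cy'])/f*d,d],-1)
    return (X-np.array(p['t']))@np.array(p['R'])
def proj(p,X):
    c=np.array(p['R'])@X+np.array(p['t']);return c[:2]/c[2]*K(p)+[p['cx'],p['cy']]
E
python3 - <<'E'
from h import *
np.set_printoptions(precision=4,suppress=True)
print(monitor.get_obs())
for n in ['top','side','wrist']:
    im,d,p=grab(n); cv2.imwrite(f'pics/{n}0.png',im); np.savez(f'{n}0.npz',im=im,d=d)
    print(n,p)
E
```

```text
pics
{'clock': 0.0, 'joint_pos': array([-1.3016,  0.3329, -0.0647,  1.461 ,  0.0216,  1.3499, -0.0885]), 'joint_velocities': array([-0.0005,  0.0007, -0.002 , -0.0002,  0.0003,  0.0009, -0.0002]), 'tau': array([  0.0008, -62.5449,   0.0496, -39.1609,   0.0163,   0.01  ,
         0.0001]), 'position': array([0.1797, 0.5982, 0.2305]), 'ee_rot': array([ 0.1454,  0.9894, -0.0007, -0.0001]), 'ft_force': array([-0.0301, -0.5549, -0.3163]), 'torque': array([ 0.0171, -0.0069, -0.0003]), 'grip_width': 1.0000263018498408}
top {'fovy': 44.59564220408521, 'cx': 319.4953435868523, 'cy': 239.41540409206777, 'R': array([[ 0.0162, -0.9992, -0.0361],
       [-0.996 , -0.0129, -0.0886],
       [ 0.0881,  0.0374, -0.9954]]), 't': array([0.3181, 0.5212, 0.9202])}
side {'fovy': 46.48659518049819, 'cx': 322.70589709598136, 'cy': 234.3818607903168, 'R': array([[-0.9737, -0.2265, -0.0247],
       [-0.0641,  0.3763, -0.9243],
       [ 0.2187, -0.8984, -0.3809]]), 't': array([ 0.5568, -0.006 ,  1.0356])}
wrist {'fovy': 68.2855550954236, 'cx': 322.46888206224617, 'cy': 241.68674294530217, 'R': array([[ 0.288 ,  0.9576, -0.0019],
       [ 0.9093, -0.2729,  0.3143],
       [ 0.3005, -0.0923, -0.9493]]), 't': array([-0.6234, -0.0414,  0.3807])}
```

View pics/top0.png

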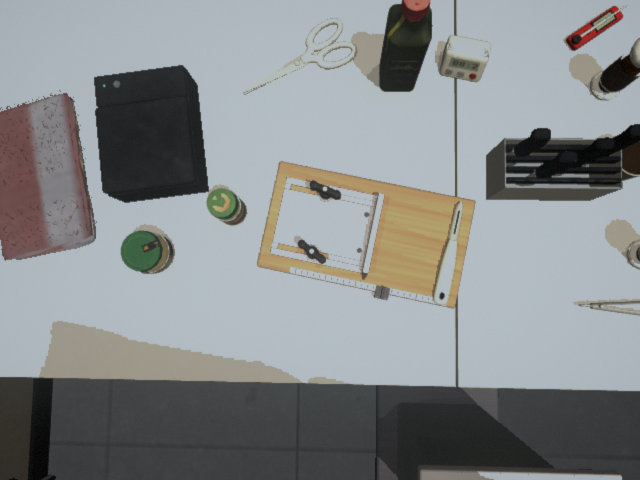

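View pics/side0.png

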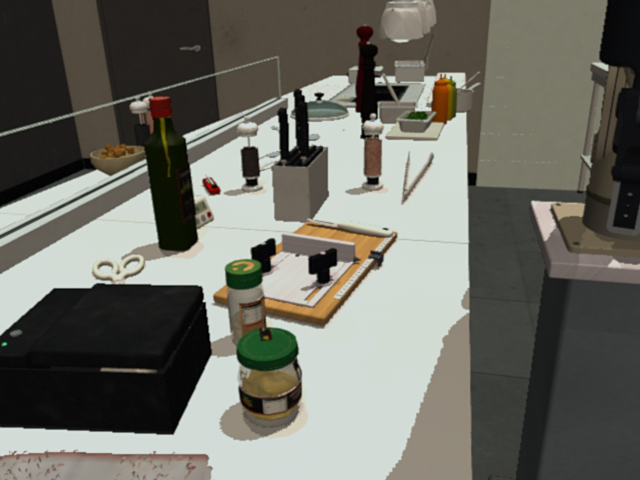

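The top view shows the board in the middle, about 8° askew. The wings are at (312,251) near and (324,189) far, the fence bar runs from (380,193) to (365,275), and the clip is at (381,292). The peeler is at (450,250) and the spice jar at (226,205). The side view agrees.

```bash
python3 - <<'E'
from h import *
np.set_printoptions(precision=4,suppress=True)
P={}
for n in ['top','side']:
    z=np.load(n+'0.npz');im,d=z['im'],z['d'];p=eyes.camera_params(n);P[n]=p
    C=cloud(d,p);hsv=cv2.cvtColor(im,cv2.COLOR_BGR2HSV)
    wood=cv2.inRange(hsv,(8,70,90),(28,255,255))
    if n=='top':
        wood[:150]=0;wood[320:]=0;wood[:,:250]=0;wood[:,490:]=0
        pts=cv2.findNonZero(wood); rect=cv2.minAreaRect(pts.astype(np.float32)); 
        c=np.array([onz(p,u,v,.016) for u,v in cv2.boxPoints(rect)]);print('corners',c)
        r=cv2.minAreaRect(c[:,:2].astype(np.float32)*1000);print('rect mm',r)
        cen=np.array(r[0])/1000; e=c-c.mean(0)
        # long axis
        L=max([c[1]-c[0],c[2]-c[1]],key=np.linalg.norm)[:2]; L=L/np.linalg.norm(L); L*=np.sign(L[1])
        ey=L; ex=np.array([L[1],-L[0]]); print('cen',cen,'yaw',np.arctan2(ex[1],ex[0]))
    # points in board frame
    B=(C[...,:2]-cen); bx=B@ex; by=B@ey; z=C[...,2]
    inb=(abs(bx)<.095)&(abs(by)<.17)&(d>0)
    m=inb&(hsv[...,2]<70)&(z>.03)&(by>.03); 
    nl,lab,st,ce=cv2.connectedComponentsWithStats(m.astype(np.uint8))
    for i in range(1,nl):
        if st[i,4]<30: continue
        q=lab==i; X=C[q]; print(n,'dark',st[i],'px',ce[i],'mean',X.mean(0),'zmax',np.percentile(z[q],95),'board',bx[q].mean(),by[q].mean())
        qq=q&(z>.05); t=C[qq][:,:2]; w,V=np.linalg.eigh(np.cov(t.T)); a=V[:,1]; print('   top mean',t.mean(0),'ang rel board x',np.degrees(np.arctan2(a@ey,a@ex)),w**.5)
    m=inb&(z>.035)&(hsv[...,2]>90)&(abs(by)<.06)
    t=C[m]; print(n,'bar n',m.sum(),t.mean(0),'z',np.percentile(t[:,2],[5,50,95]),'bx',np.percentile(bx[m],[1,99]),'by',np.percentile(by[m],[5,50,95]))
    m=(hsv[...,2]<110)&(hsv[...,1]<90)&(abs(bx+.09)<.03)&(abs(by+.01)<.08)&(d>0)&(z>.005)
    nl,lab,st,ce=cv2.connectedComponentsWithStats(m.astype(np.uint8))
    for i in range(1,nl):
        if st[i,4]>8: q=lab==i;print(n,'clip',st[i],ce[i],C[q].mean(0),'b',bx[q].mean(),by[q].mean(),'zr',z[q].min(),z[q].max())
np.savez('board.npz',cen=cen,ex=ex,ey=ey)
E
```

```text
corners [[0.4733 0.429  0.016 ]
 [0.6515 0.3955 0.016 ]
 [0.5838 0.0689 0.016 ]
 [0.4098 0.1066 0.016 ]]
rect mm ((528.8530883789062, 250.6146240234375), (333.53509521484375, 181.28292846679688), 78.29052734375)
cen [0.5289 0.2506] yaw -0.20436884842605677
top dark [310 181  30  18 245] px [324.6449 190.9347] mean [0.5902 0.3176 0.0627] zmax 0.0707069724637107 board 0.04650927936666259 0.0780250163673765
   top mean [0.591  0.3173] ang rel board x 79.62912792805047 [0.0031 0.0152]
top dark [298 240  27  23 185] px [311.3838 251.4324] mean [0.4944 0.3367 0.0647] zmax 0.0714772430342473 board -0.05122885551108108 0.07730536584819471
   top mean [0.4944 0.3367] ang rel board x 65.136412738684 [0.0029 0.0151]
top bar n 552 [0.5263 0.2423 0.0504] z [0.0469 0.0504 0.0533] bx [-0.0643  0.0633] by [-0.0151 -0.0103 -0.0055]
top clip [316 259  10   5  26] [320.9231 260.6923] [0.4801 0.3216 0.0654] b -0.062126954677877336 0.05958788766674165 zr 0.04883129331147616 0.07282602859068676
top clip [361 270   6   9  28] [363.3929 274.5357] [0.4607 0.2541 0.0283] b -0.06743422097922898 -0.010414300858
[... 573 characters left out ...]
86587 0.08250441658140066
   top mean [0.491 0.342] ang rel board x 64.6156006382997 [0.0023 0.0153]
side bar n 733 [0.5229 0.2454 0.0439] z [0.036  0.0441 0.0498] bx [-0.0671  0.0603] by [-0.0127 -0.0066 -0.004 ]
side clip [348 246  12  16  97] [352.0206 254.134 ] [0.4632 0.2565 0.0316] b -0.0655018050380745 -0.007532277319250972 zr 0.019191000816822613 0.046713808369560454
side clip [329 248   8  20 102] [332.9314 256.7255] [0.4789 0.3266 0.0576] b -0.06432142875384192 0.06425101807779782 zr 0.04182917184486688 0.068352317449267
side clip [369 251  15  15 133] [376.797  256.5865] [0.427  0.2288 0.0177] b -0.0952535618665388 -0.04206003967072563 zr 0.0052141570943369285 0.026605235958047677
```

View pics/wrist0.png

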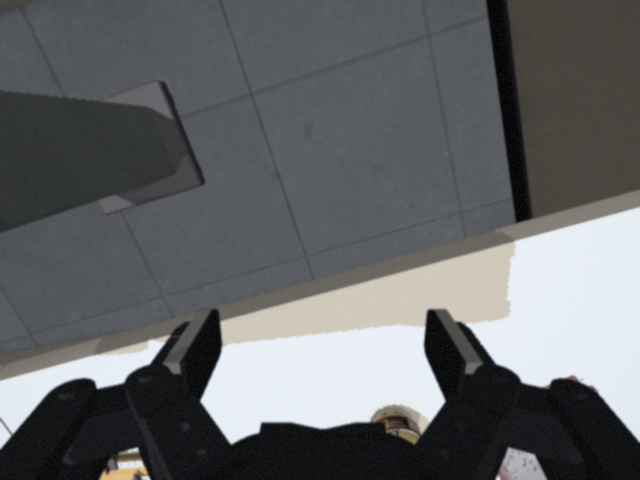

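The wrist view sees only the counter edge so far, so it's not useful yet. All the measured heights and sizes agree: bar top 50 mm, wing tops about 69 mm, board 333×181 mm. I'll move over the fence bar.

send_rows(
  offset=[
    [-35,-19,4],
    [-70,-38,8],
    [-105,-58,12],
    [-140,-77,16],
    [-174,-97,20],
  ],
  roll=[-0.02,-0.04,-0.06,-0.08,-0.09],
  jaw=0.5,
)

```text
clock: 0.57
position: [0.3197, 0.4539, 0.2109]
ee_rot: [0.1, 0.995, -0.0, -0.0]
ft_force: [0.2, 0.3, 0.1]
grip_width: 0.496
```

```bash
cat >> h.py <<'E'
from scipy.spatial.transform import Rotation as Ro
def go(target,ydir=None):
    "print offset mm (tool axes) and roll from measured pose to target; ydir = wanted world direction of tool y"
    s=monitor.get_obs(); R=Ro.from_quat(s['ee_rot']).as_matrix()
    off=R.T@(np.array(target)-s['position'])*1000; r=0
    if ydir is not None:
        y=R.T@np.append(ydir,0); r=np.arctan2(-y[0],y[1])
    print('t',round(s['clock'],2),'pos',s['position'].round(4),'F',s['ft_force'].round(1),'w',round(s['grip_width'],3),'off',off.round(1),'roll',round(r,3))
E
python3 - <<'E'
from h import *
b=np.load('board.npz');go([.527,.241,.16],b['ey'])
E
```

```text
t 0.57 pos [0.3197 0.4539 0.2109] F [0.2 0.3 0.1] w 0.496 off [-245.6 -167.3   51. ] roll 0.004
```

send_rows(
  offset=[
    [-32,-22,6],
    [-64,-44,13],
    [-96,-66,19],
    [-128,-88,25],
    [-160,-110,31],
  ],
  roll=[0,0,0,0,0],
)

```text
clock: 0.98
position: [0.4542, 0.3142, 0.18]
ee_rot: [0.101, 0.995, 0.0, 0.0]
ft_force: [-0.0, 1.0, -0.8]
grip_width: 0.503
```

send_rows(
  offset=[
    [-28,-19,6],
    [-57,-38,12],
    [-86,-57,20],
    [-86,-57,20],
    [-86,-57,20],
  ],
  roll=[0,0,0,0,0],
)

```text
clock: 1.4
position: [0.527, 0.2403, 0.1595]
ee_rot: [0.103, 0.995, -0.001, -0.0]
ft_force: [-0.7, 1.2, -0.1]
grip_width: 0.499
```

```bash
python3 - <<'E'
from h import *
b=np.load('board.npz');go([.527,.241,.16],b['ey'])
im,d,p=grab('wrist');cv2.imwrite('pics/w1.png',im);np.savez('w1.npz',im=im,d=d,**p)
E
```

```text
t 1.4 pos [0.527  0.2403 0.1595] F [-0.7  1.2 -0.1] w 0.499 off [ 0.2  0.7 -0.5] roll -0.002
```

View pics/w1.png

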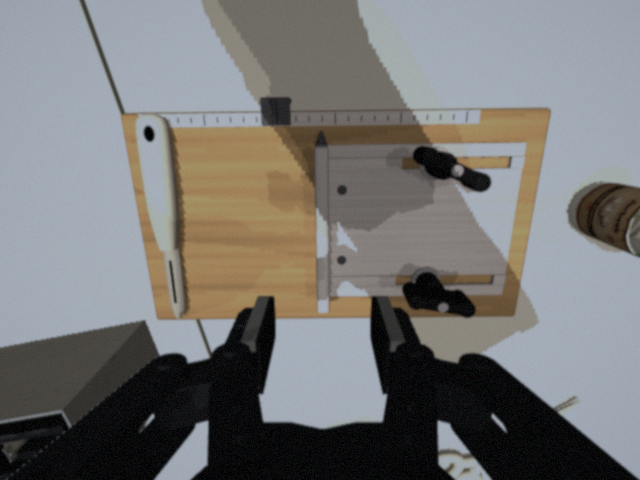

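The wrist view shows the bar at u≈322, midway between the fingers. The pointer tip is near (321,132), the clip near (276,110), and the peeler is clear on the left. I'll go down and close.

send_rows(
  offset=[
    [0,0,33],
    [0,0,66],
    [0,0,99],
    [0,1,124],
    [0,1,132],
  ],
  roll=[0,0,0,0,0],
)

```text
clock: 1.87
position: [0.523, 0.2444, 0.0246]
ee_rot: [0.099, 0.995, -0.001, -0.002]
ft_force: [-0.7, -0.1, -0.8]
grip_width: 0.497
```

send_rows(
  offset=[
    [0,0,0],
    [0,0,0],
    [0,0,0],
    [0,0,0],
    [0,0,0],
  ],
  roll=[0,0,0,0,0],
  jaw=0,
  newtons=30,
)

```text
clock: 2.28
position: [0.5266, 0.2442, 0.0299]
ee_rot: [0.101, 0.995, 0.001, 0.0]
ft_force: [-4.9, -2.0, 7.7]
grip_width: 0.108
```

```bash
python3 - <<'E'
from h import *
b=np.load('board.npz');go([.527,.241,.026],b['ey'])
im,d,p=grab('wrist');cv2.imwrite('pics/w2.png',im);np.savez('w2.npz',im=im,d=d,**p)
E
```

```text
t 2.28 pos [0.5266 0.2442 0.0299] F [-4.9 -2.   7.7] w 0.108 off [-1.  -3.1  3.9] roll 0.003
```

View pics/w2.png

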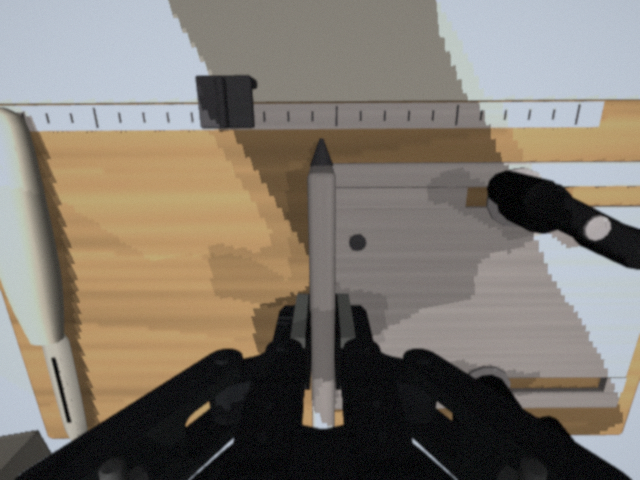

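The fence is gripped. The pointer tip is at (321,139) and the clip spans (195–255, 75–128) with its rib near u≈225. I'll enlarge the clip and pointer.

```bash
python3 - <<'E'
from h import *
im=np.load('w2.npz')['im'];c=im[65:185,185:345].astype(float)
c=np.clip((c/255)**.5*255,0,255).astype(np.uint8)
cv2.imwrite('pics/w2c.png',cv2.resize(c,None,fx=5,fy=5,interpolation=cv2.INTER_CUBIC))
g=im.sum(2)
for v in (90,110,118,122,125): print(v,list(zip(range(192,262),g[v,192:262].tolist()))[::1] if 0 else g[v,192:262].tolist())
E
```

```text
90 [609, 603, 605, 561, 445, 288, 178, 173, 172, 156, 142, 140, 139, 130, 125, 141, 137, 138, 127, 132, 139, 140, 144, 131, 120, 125, 118, 141, 133, 126, 114, 89, 78, 77, 91, 114, 129, 136, 136, 141, 134, 138, 137, 141, 141, 142, 150, 137, 145, 131, 144, 138, 135, 139, 137, 138, 142, 125, 113, 133, 220, 302, 347, 370, 373, 387, 383, 382, 386, 385]
110 [604, 607, 606, 612, 610, 591, 514, 363, 261, 236, 211, 204, 223, 217, 203, 185, 145, 127, 128, 130, 141, 133, 133, 129, 112, 124, 125, 122, 127, 128, 146, 128, 107, 99, 80, 93, 102, 120, 140, 133, 137, 138, 135, 138, 124, 140, 137, 141, 139, 135, 141, 133, 138, 140, 137, 134, 140, 133, 138, 124, 126, 215, 318, 369, 373, 373, 369, 370, 371, 369]
118 [378, 483, 575, 608, 613, 603, 562, 452, 326, 262, 255, 251, 257, 263, 253, 259, 250, 222, 175, 149, 147, 154, 145, 149, 144, 135, 125, 123, 123, 125, 133, 128, 132, 107, 77, 93, 93, 131, 140, 143, 141, 126, 137, 145, 143, 145, 139, 147, 141, 141, 126, 142, 142, 148, 143, 144, 150, 151, 135, 142, 121, 157, 262, 339, 369, 379, 376, 377, 370, 365]
122 [508, 536, 582, 609, 618, 615, 608, 542, 411, 293, 254, 252, 263, 260, 257, 249, 252, 258, 248, 248, 263, 256, 253, 225, 185, 138, 139, 114, 120, 138, 140, 129, 118, 118, 91, 73, 80, 101, 132, 139, 140, 139, 145, 136, 134, 128, 138, 146, 142, 133, 141, 147, 141, 131, 129, 143, 132, 143, 136, 139, 137, 143, 227, 321, 358, 370, 370, 366, 369, 360]
125 [605, 615, 611, 610, 615, 617, 608, 555, 445, 326, 255, 255, 240, 245, 232, 243, 247, 249, 255, 245, 243, 237, 252, 243, 238, 240, 213, 183, 131, 124, 121, 118, 129, 115, 97, 82, 84, 100, 113, 115, 132, 136, 129, 132, 132, 117, 131, 131, 139, 136, 152, 119, 140, 143, 131, 132, 140, 150, 129, 138, 114, 130, 216, 336, 369, 382, 377, 365, 370, 383]
```

View pics/w2c.png

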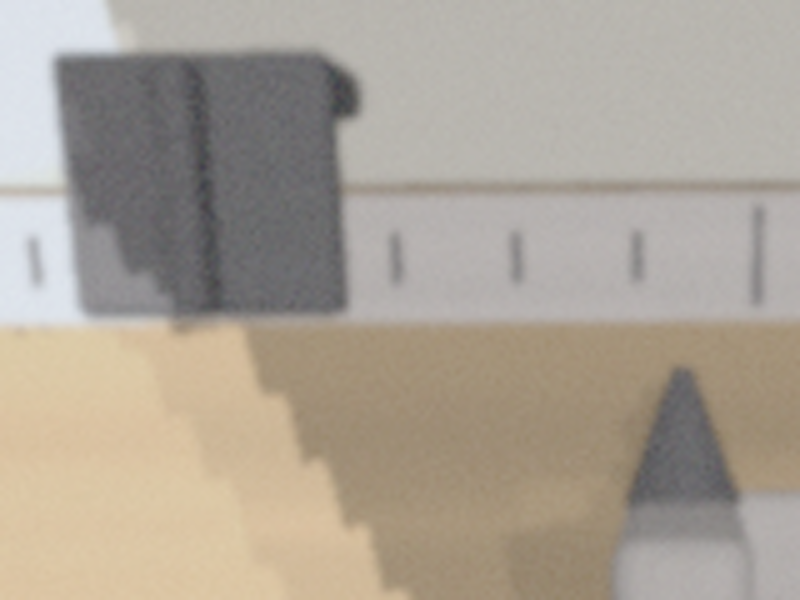

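The dark stripe at u≈226–229 is the rib's side face. Its top edge is at u≈226, so the rib centre is at u≈222.5, which puts the pointer about 39 mm short. I'll slide 38 mm. That brings the rib under the camera, which removes the parallax, and I'll measure again there.

send_rows(
  offset=[
    [0,-4,0],
    [0,-10,0],
    [0,-18,0],
    [0,-24,0],
    [0,-29,0],
  ],
  roll=[0,0,0,0,0],
)

```text
clock: 2.75
position: [0.5211, 0.2163, 0.0299]
ee_rot: [0.1, 0.995, 0.001, 0.001]
ft_force: [-3.0, 3.9, 7.2]
grip_width: 0.11
```

send_rows(
  offset=[
    [0,-4,0],
    [0,-7,0],
    [0,-9,0],
    [0,-9,0],
    [0,-9,0],
  ],
  roll=[0,0,0,0,0],
)

```text
clock: 3.17
position: [0.5193, 0.2071, 0.0298]
ee_rot: [0.101, 0.995, 0.001, 0.001]
ft_force: [-4.4, 0.5, 10.6]
grip_width: 0.107
```

```bash
python3 - <<'E'
from h import *
b=np.load('board.npz');go([.527,.241,.026],b['ey'])
im,d,p=grab('wrist');np.savez('w3.npz',im=im,d=d,**p)
c=im[65:185,245:405].astype(float)
c=np.clip((c/255)**.5*255,0,255).astype(np.uint8)
cv2.imwrite('pics/w3c.png',cv2.resize(c,None,fx=5,fy=5,interpolation=cv2.INTER_CUBIC))
E
```

```text
t 3.17 pos [0.5193 0.2071 0.0298] F [-4.4  0.5 10.6] w 0.107 off [-0.8 34.8  3.9] roll 0.003
```

View pics/w3c.png

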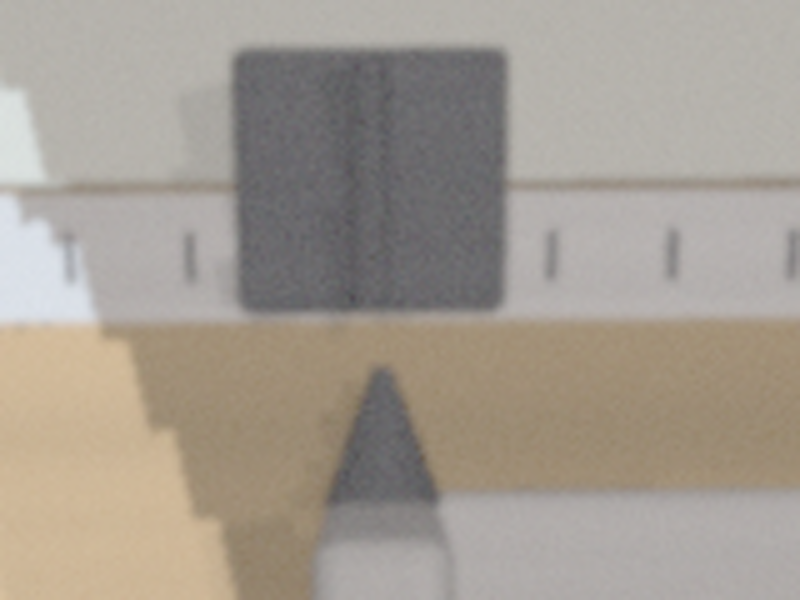

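The rib centre is at crop u≈370, which is also the clip's centre, and the pointer tip is at about 382. That leaves about 1 mm to go. I'll work it out numerically with rays and the board's direction taken from the rule's ticks and edge.

```bash
cat > meas.py <<'E'
from h import *
def measure(z):
    im=z['im'];p={k:z[k] for k in('fovy','cx','cy','R','t')}
    g=cv2.GaussianBlur(im,(3,3),0).astype(float).sum(2)
    def cross(row,a,b,lvl):  # first crossing from a to b, subpixel
        s=1 if b>a else -1
        for u in range(a,b,s):
            if (row[u]-lvl)*(row[u+s]-lvl)<=0 and row[u]!=row[u+s]: return u+s*(row[u]-lvl)/(row[u]-row[u+s])
    # board direction: rule/wood boundary, saturation step, per column
    sat=cv2.cvtColor(im,cv2.COLOR_BGR2HSV)[...,1].astype(float)
    E=[]
    for u in list(range(260,285))+list(range(355,460)):
        v=cross(sat[:,u],118,142,60)
        if v: E.append(onz(p,u,v,.0165)[:2])
    E=np.array(E); vx,vy,x0,y0=cv2.fitLine(E.astype(np.float32),cv2.DIST_HUBER,0,1e-4,1e-4).ravel()
    ey=np.array([vx,vy])*np.sign(vy)
    clip=[];tip=[]
    for v in range(78,122):
        row=g[v]; c=[cross(row,u0,u1,250) for u0,u1 in((320,275),(320,365))]
        if None not in c: clip.append([onz(p,x,v,.020)[:2] @ ey for x in c])
    clip=np.array(clip)
    for v in range(144,164):
        row=g[v]; c0=int(np.argmin(row[300:345]))+300
        lvl=(row[c0]+np.median(row[330:345]))/2
        a,b=cross(row,c0,c0-30,lvl),cross(row,c0,c0+30,lvl)
        if a and b: tip.append([(onz(p,(a+b)/2,v,.023)[:2])@ey,b-a])
    tip=np.array(tip)
    w=np.median(clip[:,1]-clip[:,0]); c=clip.mean(1)
    print('ey yaw',np.arctan2(-ey[0],ey[1]),'clip width',w,'centre',np.median(c),'sd',c.std(),'tip',np.median(tip[:,0]),'sd',tip[:,0].std(),'n',len(tip))
    print('fence must go along board y (mm):',1000*(np.median(c)-np.median(tip[:,0])))
    cols=g[78:122,300:340].mean(0);print((cols).round(0)[:].tolist())
    print('cone mid', tip[::4].round(4).tolist())
E
python3 -c "
from meas import *
measure(np.load('w3.npz'))"
```

```text
ey yaw -0.19466457 clip width 0.02200962229101447 centre 0.30178765804428026 sd 6.936422624837582e-05 tip 0.3025318568672436 sd 4.7194643071590115e-05 n 20
fence must go along board y (mm): -0.7441988229633378
[136.0, 136.0, 135.0, 135.0, 135.0, 136.0, 137.0, 136.0, 134.0, 131.0, 127.0, 123.0, 121.0, 118.0, 112.0, 109.0, 113.0, 121.0, 126.0, 129.0, 125.0, 120.0, 119.0, 126.0, 133.0, 136.0, 137.0, 137.0, 137.0, 137.0, 138.0, 139.0, 139.0, 138.0, 137.0, 138.0, 138.0, 137.0, 137.0, 137.0]
cone mid [[0.3025, 9.4268], [0.3025, 12.1923], [0.3025, 15.1875], [0.3026, 17.6125], [0.3026, 20.9625]]
```

The clip measures 22.0 mm wide, as it should, and the rib's middle (u≈318.4) coincides with the clip's centre (318.6). The fence still needs −0.75 mm.

send_rows(
  offset=[
    [0,-0.4,0],
    [0,-0.8,0],
    [0,-0.8,0],
    [0,-0.8,0],
    [0,-0.8,0],
  ],
  roll=[0,0,0,0,0],
)

```text
clock: 3.63
position: [0.5193, 0.2068, 0.0299]
ee_rot: [0.1, 0.995, 0.001, 0.001]
ft_force: [-3.4, 4.6, 8.3]
grip_width: 0.108
```

```bash
python3 - <<'E'
from meas import *
b=np.load('board.npz');go([.527,.241,.026],b['ey'])
im,d,p=grab('wrist');np.savez('w4.npz',im=im,d=d,**p)
measure(np.load('w4.npz'))
E
```

```text
t 3.63 pos [0.5193 0.2068 0.0299] F [-3.4  4.6  8.3] w 0.108 off [-0.8 35.   4. ] roll 0.003
ey yaw -0.1951104 clip width 0.021974221969326968 centre 0.3019628932898934 sd 0.00011957076528747842 tip 0.3024730594651148 sd 2.5019587096517468e-05 n 20
fence must go along board y (mm): -0.510166175221427
[137.0, 136.0, 136.0, 136.0, 136.0, 135.0, 136.0, 136.0, 136.0, 134.0, 131.0, 126.0, 122.0, 118.0, 115.0, 110.0, 110.0, 116.0, 124.0, 128.0, 127.0, 124.0, 119.0, 119.0, 126.0, 133.0, 135.0, 135.0, 135.0, 136.0, 137.0, 138.0, 138.0, 137.0, 138.0, 138.0, 138.0, 138.0, 138.0, 138.0]
cone mid [[0.3024, 9.2333], [0.3024, 12.1704], [0.3025, 15.15], [0.3025, 17.8274], [0.3025, 20.6478]]
```

send_rows(
  offset=[
    [0,-0.3,0],
    [0,-0.6,0],
    [0,-0.6,0],
    [0,-0.6,0],
    [0,-0.6,0],
  ],
  roll=[0,0,0,0,0],
)

```text
clock: 4.1
position: [0.5192, 0.2063, 0.0299]
ee_rot: [0.1, 0.995, 0.001, 0.001]
ft_force: [-2.8, 3.1, 7.2]
grip_width: 0.112
```

```bash
python3 - <<'E'
from meas import *
b=np.load('board.npz');go([.527,.241,.026],b['ey'])
im,d,p=grab('wrist');np.savez('w4.npz',im=im,d=d,**p)
measure(np.load('w4.npz'))
E
```

```text
t 4.1 pos [0.5192 0.2063 0.0299] F [-2.8  3.1  7.2] w 0.112 off [-0.8 35.5  4. ] roll 0.003
ey yaw -0.19485325 clip width 0.022005769034734085 centre 0.301856226565953 sd 0.00014967282860311621 tip 0.3018438759501608 sd 3.424426814795299e-05 n 20
fence must go along board y (mm): 0.012350615792189323
[135.0, 135.0, 135.0, 135.0, 135.0, 135.0, 135.0, 135.0, 135.0, 135.0, 133.0, 130.0, 126.0, 122.0, 119.0, 116.0, 110.0, 107.0, 112.0, 121.0, 127.0, 129.0, 126.0, 121.0, 120.0, 126.0, 133.0, 136.0, 137.0, 137.0, 136.0, 137.0, 137.0, 137.0, 137.0, 138.0, 138.0, 137.0, 137.0, 137.0]
cone mid [[0.3018, 8.9394], [0.3018, 12.3283], [0.3019, 14.9038], [0.3018, 17.8452], [0.3019, 20.7404]]
```

Aligned to 0.01 mm. I'll open, lift slightly, and check again.

send_rows(
  offset=[
    [0,0,0],
    [0,0,0],
    [0,0,0],
    [0,0,0],
    [0,0,0],
  ],
  roll=[0,0,0,0,0],
  jaw=0.4,
)

```text
clock: 4.57
position: [0.5184, 0.2048, 0.0282]
ee_rot: [0.101, 0.995, -0.0, 0.0]
ft_force: [0.9, 0.2, 0.2]
grip_width: 0.406
```

```bash
python3 - <<'E'
from meas import *
b=np.load('board.npz');go([.527,.241,.026],b['ey'])
im,d,p=grab('wrist');np.savez('w5.npz',im=im,d=d,**p)
measure(np.load('w5.npz'))
E
```

```text
t 4.57 pos [0.5184 0.2048 0.0282] F [0.9 0.2 0.2] w 0.406 off [-1.1 37.2  2.2] roll 0.002
ey yaw -0.19533809 clip width 0.02196119375471578 centre 0.3020347425090484 sd 0.0001595294793461917 tip 0.3020463310667538 sd 2.597835501611456e-05 n 20
fence must go along board y (mm): -0.011588557705444202
[135.0, 137.0, 138.0, 138.0, 139.0, 138.0, 137.0, 137.0, 137.0, 137.0, 136.0, 136.0, 138.0, 137.0, 135.0, 132.0, 127.0, 123.0, 120.0, 117.0, 111.0, 107.0, 111.0, 119.0, 126.0, 128.0, 126.0, 120.0, 117.0, 122.0, 131.0, 136.0, 138.0, 138.0, 137.0, 137.0, 137.0, 138.0, 138.0, 138.0]
cone mid [[0.302, 8.3294], [0.3021, 11.2968], [0.302, 14.1781], [0.3021, 17.0882], [0.3021, 19.9853]]
```

The fence still reads 0.01 mm off after release, and the force is near zero. I'll lift and look at the wings from directly above.

send_rows(
  offset=[
    [0,0,-30],
    [0,0,-65],
    [-3,30,-95],
    [-7,65,-125],
    [-11,100,-132],
  ],
  roll=[0,0,0,0,0],
)

```text
clock: 5.03
position: [0.5514, 0.3009, 0.1654]
ee_rot: [0.102, 0.995, 0.002, 0.002]
ft_force: [2.9, 0.7, 0.3]
grip_width: 0.403
```

send_rows(
  offset=[
    [0,20,0],
    [0,25,0],
    [0,25,0],
    [0,25,0],
    [0,25,0],
  ],
  roll=[0,0,0,0,0],
)

```text
clock: 5.45
position: [0.5544, 0.3234, 0.1599]
ee_rot: [0.102, 0.995, -0.001, -0.0]
ft_force: [-0.7, 0.5, 0.3]
grip_width: 0.399
```

```bash
cat > wing.py <<'E'
from h import *
def wings(z,guess,yaw=-.195):
    im=z['im'];p={k:z[k] for k in('fovy','cx','cy','R','t')}
    g=im.sum(2).astype(np.uint16); ex=np.array([np.cos(yaw),np.sin(yaw)]);ey=np.array([-ex[1],ex[0]])
    C=cloud(z['d'],p)
    m=((g<130)&(z['d']>0)&(C[...,2]>.055)&(C[...,2]<.080)).astype(np.uint8)
    nl,lab,st,ce=cv2.connectedComponentsWithStats(m)
    for i in range(1,nl):
        if st[i,4]<300: continue
        q=cv2.findNonZero((lab==i).astype(np.uint8)); (cu,cv_),wh,_=cv2.minAreaRect(q.astype(np.float32))
        P=np.array([onz(p,u,v,.068)[:2] for u,v in q.reshape(-1,2)])
        r=cv2.minAreaRect((P*1000).astype(np.float32)); c=np.array(r[0])/1000
        w,V=np.linalg.eigh(np.cov(P.T));a=V[:,1]
        print('px',(round(cu),round(cv_)),'size',np.round(r[1],1),'rect centre',c.round(4),'mean',P.mean(0).round(4),'depth z',np.median(C[lab==i][:,2]).round(4),'bar deg rel board x',np.degrees(np.arctan2(a@ey,a@ex)).round(1),st[i,:4])
E
python3 - <<'E'
from wing import *
s=monitor.get_obs();print(s['joint_pos'].round(3),s['position'].round(4),s['ee_rot'].round(4))
im,d,p=grab('wrist');np.savez('w6.npz',im=im,d=d,**p);cv2.imwrite('pics/w6.png',im)
wings(np.load('w6.npz'),None)
E
```

```text
[-0.753  0.414  0.201  1.515 -0.085  1.222  0.828] [0.5544 0.3234 0.1599] [ 1.017e-01  9.948e-01 -6.000e-04 -2.000e-04]
px (323, 154) size [50.3 12.6] rect centre [0.4937 0.3356] mean [0.4933 0.3353] depth z 0.0677 bar deg rel board x 64.7 [288 132  72  45]
px (614, 339) size [207.2  32.8] rect centre [0.69   0.5281] mean [0.6721 0.5266] depth z 0.0679 bar deg rel board x -162.8 [591 228  49 223]
px (325, 290) size [49. 17.] rect centre [0.5883 0.3173] mean [0.588  0.3169] depth z 0.0673 bar deg rel board x 78.9 [292 276  66  29]
```

View pics/w6.png

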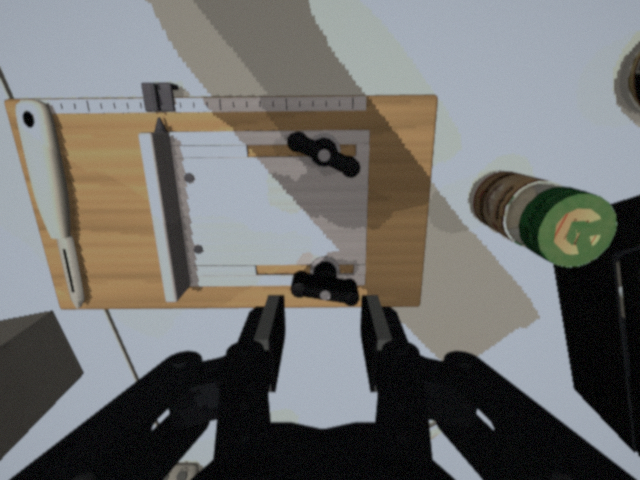

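The image shows the near wing at (323,154) and the far wing around (325,290). Their tops measure about 68 mm, as expected, and the near wing measures 50×12.6 mm. The fence is by the mark, and the peeler and jar are in place. The far axis, set 100 mm from the near one, is (0.592, 0.316), which agrees with the top view. I'll go to the near wing with a roll of −1.13.

send_rows(
  offset=[
    [12,0,6],
    [24,0,12],
    [36,0,24],
    [48,0,36],
    [61.5,0,50],
  ],
  roll=[-0.115,-0.23,-0.345,-0.46,-0.575],
)

```text
clock: 5.92
position: [0.494, 0.3365, 0.1104]
ee_rot: [-0.187, 0.982, 0.0, 0.001]
ft_force: [0.0, 0.7, 0.1]
grip_width: 0.4
```

send_rows(
  offset=[
    [0,0,2],
    [0,0,4],
    [0,0,6],
    [0,0,8],
    [0,0,8],
  ],
  roll=[-0.115,-0.23,-0.345,-0.46,-0.555],
)

```text
clock: 6.33
position: [0.494, 0.3362, 0.102]
ee_rot: [-0.45, 0.893, -0.0, -0.0]
ft_force: [0.3, -0.5, -0.1]
grip_width: 0.4
```

```bash
python3 - <<'E'
from h import *
print(monitor.get_obs()['joint_pos'].round(3))
a=np.radians(154.7-11.17);go([.494,.3355,.037],[np.cos(a),np.sin(a)])
E
```

```text
[-0.668  0.374 -0.007  1.687  0.003  1.081  1.827]
t 6.33 pos [0.494  0.3362 0.102 ] F [ 0.3 -0.5 -0.1] w 0.4 off [ 0.5 -0.4 65. ] roll -0.002
```

send_rows(
  offset=[
    [0,0,16],
    [0,0,36],
    [0,0,54],
    [0,0,63],
    [0,0,64],
  ],
  roll=[0,0,0,0,0],
)

```text
clock: 6.75
position: [0.4931, 0.336, 0.0365]
ee_rot: [-0.447, 0.894, -0.0, -0.002]
ft_force: [-0.6, -0.4, 0.1]
grip_width: 0.399
```

send_rows(
  offset=[
    [0,0,0],
    [0,0,0],
    [0,0,0],
    [0,0,0],
    [0,0,0],
  ],
  roll=[0,0,0,0,0],
  jaw=0,
  newtons=40,
)

```text
clock: 7.17
position: [0.4944, 0.3373, 0.039]
ee_rot: [-0.447, 0.894, -0.0, 0.0]
ft_force: [-0.7, -4.7, 1.9]
grip_width: 0.198
```

```bash
python3 - <<'E'
from h import *
print(monitor.get_obs()['joint_pos'].round(3))
a=np.radians(90-11.17);go([.494,.3355,.037],[np.cos(a),np.sin(a)]); print(monitor.get_obs()['torque'].round(2))
E
```

```text
[-0.669  0.449 -0.008  1.731  0.005  0.962  1.819]
t 7.17 pos [0.4944 0.3373 0.039 ] F [-0.7 -4.7  1.9] w 0.198 off [ 1.7 -0.8  2. ] roll 1.123
[-0.91  0.2  -0.  ]
```

The opening of 0.2 is more than a 10 mm bar should give, so I'll look.

```bash
python3 - <<'E'
from h import *
im,d,p=grab('wrist');cv2.imwrite('pics/w7.png',np.clip((im[100:,100:560]/255.)**.6*255,0,255).astype(np.uint8))
s=monitor.get_obs();print(s['grip_width'],s['ft_force'])
E
```

```text
0.19368208064395612 [-0.20645466 -4.7895314   4.51403096]
```

View pics/w7.png

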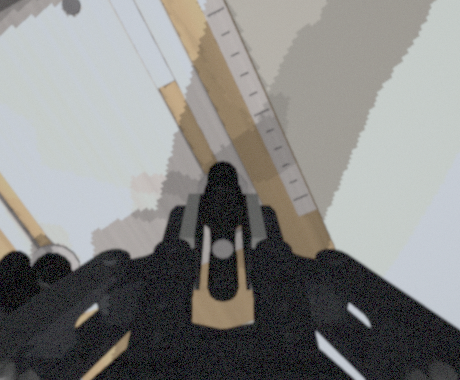

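```bash
python3 - <<'E'
from h import *
np.set_printoptions(precision=4,suppress=True)
p=eyes.camera_params('wrist');s=monitor.get_obs();t=s['position']
for z in (.068,.056,.045): print(z,proj(p,np.array([t[0],t[1],z])))
o=onz(p,323,348,.068);print('axis by pic',o,'tool frame',Ro.from_quat(s['ee_rot']).as_matrix().T@(o-t)*1000)
print('lobe end',Ro.from_quat(s['ee_rot']).as_matrix().T@(onz(p,322,262,.068)-t)*1000)
E
```

```text
0.068 [324.383  351.6969]
0.056 [324.2798 333.828 ]
0.045 [324.1986 319.7548]
axis by pic [0.4938 0.3357 0.068 ] tool frame [  1.617   -0.5384 -29.0012]
lobe end [ 36.243   -0.8863 -29.0127]
```

send_rows(
  offset=[
    [1.5,0,0],
    [1.5,0,0],
    [1.5,0,0],
    [1.5,0,0],
    [1.5,0,0],
  ],
  roll=[0,0,0,0,0],
)

```text
clock: 7.63
position: [0.4942, 0.3372, 0.039]
ee_rot: [-0.448, 0.894, 0.0, 0.001]
ft_force: [5.2, 0.5, 0.8]
grip_width: 0.197
```

```bash
python3 - <<'E'
from h import *
s=monitor.get_obs();print(s['grip_width'],s['ft_force'],s['torque'],s['position'])
im,d,p=grab('wrist');c=np.clip((im[250:400,240:410]/255.)**.45*255,0,255).astype(np.uint8)
cv2.imwrite('pics/w8.png',cv2.resize(c,None,fx=4,fy=4,interpolation=cv2.INTER_CUBIC))
E
```

```text
0.1969684252978523 [5.23591707 0.49554561 0.79141418] [ 0.13757184 -1.1362728  -0.06921686] [0.49423189 0.33717703 0.03903437]
```

View pics/w8.png

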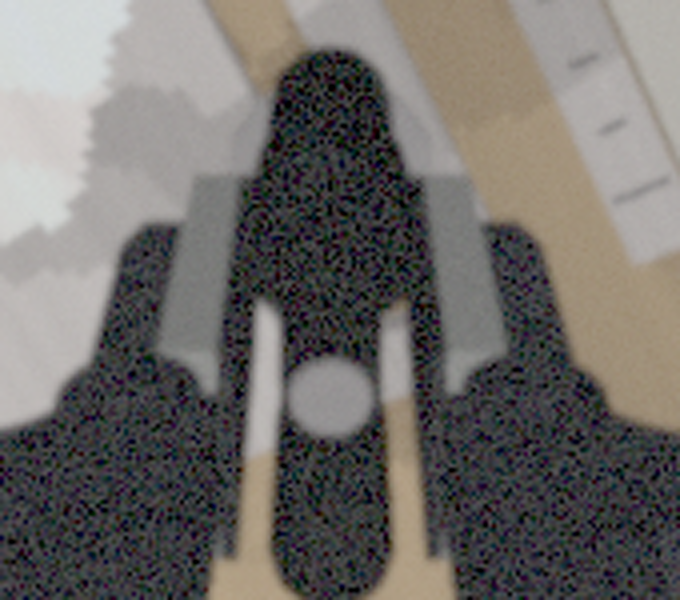

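The pads have closed on the wider round boss under the bar, not on the bar itself. I'll open, rise 9 mm, and close again.

send_rows(
  offset=[
    [0,0,0],
    [0,0,0],
    [0,0,-5],
    [0,0,-9],
    [0,0,-9],
  ],
  roll=[0,0,0,0,0],
  jaw=0.4,
)

```text
clock: 8.1
position: [0.4933, 0.3371, 0.0485]
ee_rot: [-0.448, 0.894, 0.0, 0.001]
ft_force: [-0.3, 0.4, 0.2]
grip_width: 0.4
```

send_rows(
  offset=[
    [0,0,0],
    [0,0,0],
    [0,0,0],
    [0,0,0],
    [0,0,0],
  ],
  roll=[0,0,0,0,0],
  jaw=0,
  newtons=40,
)

```text
clock: 8.52
position: [0.4935, 0.3362, 0.0475]
ee_rot: [-0.447, 0.894, -0.0, 0.0]
ft_force: [0.4, -2.7, 3.7]
grip_width: 0.105
```

```bash
python3 - <<'E'
from h import *
a=np.radians(90-11.17);go([.494,.3357,.046],[np.cos(a),np.sin(a)]); print(monitor.get_obs()['torque'].round(2))
E
```

```text
t 8.52 pos [0.4935 0.3362 0.0475] F [ 0.4 -2.7  3.7] w 0.105 off [ 0.1 -0.7  1.5] roll 1.123
[-0.44 -0.21  0.09]
```

The opening is now 0.105, so the pads are on the 10 mm bar. I'll turn clockwise (+roll) about 1.13 rad, plus a little to press on the stop.

send_rows(
  offset=[
    [0,0,0],
    [0,0,0],
    [0,0,0],
    [0,0,0],
    [0,0,0],
  ],
  roll=[0.08,0.18,0.28,0.38,0.48],
)

```text
clock: 8.93
position: [0.4934, 0.3364, 0.0475]
ee_rot: [-0.22, 0.976, 0.0, 0.0]
ft_force: [1.2, -1.4, 3.8]
grip_width: 0.109
```

send_rows(
  offset=[
    [0,0,0],
    [0,0,0],
    [0,0,0],
    [0,0,0],
    [0,0,0],
  ],
  roll=[0.1,0.2,0.3,0.4,0.5],
)

```text
clock: 9.35
position: [0.4933, 0.3367, 0.0476]
ee_rot: [0.028, 1.0, 0.0, 0.0]
ft_force: [1.7, -0.3, 3.1]
grip_width: 0.11
```

```bash
python3 - <<'E'
from h import *
a=np.radians(90-11.17);go([.494,.3357,.046],[np.cos(a),np.sin(a)]); print(monitor.get_obs()['torque'].round(2))
E
```

```text
t 9.35 pos [0.4933 0.3367 0.0476] F [ 1.7 -0.3  3.1] w 0.11 off [-0.7 -0.9  1.6] roll 0.138
[-0.14 -0.28  0.07]
```

send_rows(
  offset=[
    [0,0,0],
    [0,0,0],
    [0,0,0],
    [0,0,0],
    [0,0,0],
  ],
  roll=[0.06,0.12,0.17,0.2,0.22],
)

```text
clock: 9.77
position: [0.4933, 0.3367, 0.0476]
ee_rot: [0.135, 0.991, 0.0, 0.0]
ft_force: [1.2, -2.0, 4.6]
grip_width: 0.106
```

```bash
python3 - <<'E'
from h import *
a=np.radians(90-11.17);go([.494,.3357,.046],[np.cos(a),np.sin(a)]); print(monitor.get_obs()['torque'].round(2))
E
```

```text
t 9.77 pos [0.4933 0.3367 0.0476] F [ 1.2 -2.   4.6] w 0.106 off [-0.9 -0.8  1.6] roll -0.077
[-0.39 -0.43  1.39]
```

The torque jumped from 0.07 to 1.39 N m, so the near screw is on its stop. I'll release, lift, and go to the far wing.

send_rows(
  offset=[
    [0,0,0],
    [0,0,0],
    [0,0,0],
    [0,0,-30],
    [0,0,-60],
  ],
  roll=[0,0,0,0,0],
  jaw=0.4,
)

```text
clock: 10.18
position: [0.4916, 0.3356, 0.1061]
ee_rot: [0.135, 0.991, -0.002, -0.002]
ft_force: [1.3, 0.3, 1.2]
grip_width: 0.399
```

send_rows(
  offset=[
    [-25,2,0],
    [-50,4,0],
    [-75,5,0],
    [-95,7,0],
    [-100,7,0],
  ],
  roll=[-0.11,-0.23,-0.35,-0.47,-0.59],
)

```text
clock: 10.6
position: [0.5941, 0.3143, 0.1068]
ee_rot: [-0.16, 0.987, -0.001, 0.0]
ft_force: [0.6, -0.5, 0.0]
grip_width: 0.4
```

send_rows(
  offset=[
    [0,0,0],
    [0,0,0],
    [0,0,0],
    [0,0,0],
    [0,0,0],
  ],
  roll=[-0.12,-0.24,-0.36,-0.48,-0.6],
)

```text
clock: 11.02
position: [0.591, 0.3164, 0.1069]
ee_rot: [-0.446, 0.895, 0.0, -0.0]
ft_force: [-0.0, 1.1, -0.4]
grip_width: 0.4
```

```bash
python3 - <<'E'
from wing import *
print(monitor.get_obs()['joint_pos'].round(3))
a=np.radians(169-11.17);go([.592,.3165,.046],[np.cos(a),np.sin(a)])
im,d,p=grab('wrist');np.savez('w9.npz',im=im,d=d,**p);wings(np.load('w9.npz'),None)
cv2.imwrite('pics/w9.png',im)
E
```

```text
[-0.584  0.515  0.034  1.474 -0.019  1.153  1.948]
t 11.02 pos [0.591  0.3164 0.1069] F [-0.   1.1 -0.4] w 0.4 off [-0.7 -0.7 60.9] roll -0.26
px (490, 197) size [15.3 52.5] rect centre [0.4954 0.332 ] mean [0.4957 0.3315] depth z 0.0672 bar deg rel board x 179.3 [440 171 101  56]
px (322, 273) size [53.8 12.9] rect centre [0.5904 0.3144] mean [0.5899 0.3132] depth z 0.0676 bar deg rel board x 78.8 [303 229  39  88]
```

View pics/w9.png

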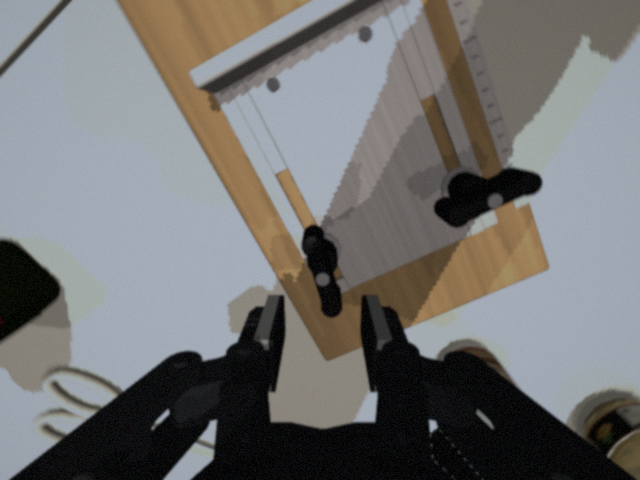

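The near wing now reads 179.3°, so it is parallel to the fence. The far wing is at 78.8° and centred at (322,277), between the fingers. I'll finish the roll, go down, and grip.

send_rows(
  offset=[
    [0,0,4],
    [0,0,8],
    [0,0,8],
    [0,0,30],
    [0,0,50],
  ],
  roll=[-0.11,-0.22,-0.26,-0.26,-0.26],
)

```text
clock: 11.48
position: [0.5918, 0.3168, 0.0575]
ee_rot: [-0.554, 0.832, 0.0, 0.001]
ft_force: [0.0, 0.2, -0.3]
grip_width: 0.399
```

send_rows(
  offset=[
    [0,0,5],
    [0,0,10],
    [0,0,10],
    [0,0,10],
    [0,0,10],
  ],
  roll=[0,0,0,0,0],
)

```text
clock: 11.9
position: [0.5919, 0.3168, 0.0485]
ee_rot: [-0.555, 0.832, -0.0, 0.001]
ft_force: [-0.3, 0.6, 0.4]
grip_width: 0.4
```

send_rows(
  offset=[
    [0,0,0],
    [0,0,0],
    [0,0,0],
    [0,0,0],
    [0,0,0],
  ],
  roll=[0,0,0,0,0],
  jaw=0,
  newtons=40,
)

```text
clock: 12.32
position: [0.5917, 0.3166, 0.0482]
ee_rot: [-0.556, 0.831, -0.0, 0.001]
ft_force: [-0.6, -1.1, 5.6]
grip_width: 0.106
```

```bash
python3 - <<'E'
from h import *
a=np.radians(90-11.17);go([.592,.3165,.046],[np.cos(a),np.sin(a)]); s=monitor.get_obs();print(s['torque'].round(2),s['joint_pos'].round(2))
E
```

```text
t 12.32 pos [0.5917 0.3166 0.0482] F [-0.6 -1.1  5.6] w 0.106 off [ 0.  -0.3  2.2] roll 1.373
[-0.14  0.16  0.13] [-0.55  0.57 -0.01  1.52  0.01  1.05  2.18]
```

Good grip. I'll turn 1.37 rad, plus a little overshoot.

send_rows(
  offset=[
    [0,0,0],
    [0,0,0],
    [0,0,0],
    [0,0,0],
    [0,0,0],
  ],
  roll=[0.08,0.18,0.28,0.38,0.48],
)

```text
clock: 12.73
position: [0.5915, 0.3168, 0.0482]
ee_rot: [-0.34, 0.94, 0.0, 0.001]
ft_force: [-1.2, -0.9, 5.9]
grip_width: 0.106
```

send_rows(
  offset=[
    [0,0,0],
    [0,0,0],
    [0,0,0],
    [0,0,0],
    [0,0,0],
  ],
  roll=[0.1,0.2,0.3,0.4,0.5],
)

```text
clock: 13.15
position: [0.5913, 0.3171, 0.0482]
ee_rot: [-0.097, 0.995, 0.001, 0.0]
ft_force: [-2.6, 0.9, 6.3]
grip_width: 0.108
```

send_rows(
  offset=[
    [0,0,0],
    [0,0,0],
    [0,0,0],
    [0,0,0],
    [0,0,0],
  ],
  roll=[0.1,0.2,0.3,0.4,0.47],
)

```text
clock: 13.57
position: [0.5914, 0.3174, 0.0483]
ee_rot: [0.137, 0.991, 0.001, 0.0]
ft_force: [-2.5, 0.3, 6.6]
grip_width: 0.106
```

```bash
python3 - <<'E'
from h import *
a=np.radians(90-11.17);go([.592,.3165,.046],[np.cos(a),np.sin(a)]); s=monitor.get_obs();print(s['torque'].round(2),s['joint_pos'].round(2))
E
```

```text
t 13.57 pos [0.5914 0.3174 0.0483] F [-2.5  0.3  6.6] w 0.106 off [-0.9 -0.7  2.3] roll -0.08
[-0.06  0.41  1.34] [-0.76  0.59  0.28  1.53 -0.18  1.05  0.86]
```

The far screw is also on its stop, at 1.34 N m. I'll release, lift, and go back over the mark for a final check.

send_rows(
  offset=[
    [0,0,0],
    [0,0,0],
    [0,0,0],
    [0,0,-35],
    [0,0,-70],
  ],
  roll=[0,0,0,0,0],
  jaw=0.4,
)

```text
clock: 13.98
position: [0.5896, 0.3154, 0.1156]
ee_rot: [0.135, 0.991, -0.002, -0.002]
ft_force: [1.2, 0.8, 0.5]
grip_width: 0.4
```

send_rows(
  offset=[
    [8,-30,-10],
    [18,-60,-20],
    [30,-95,-30],
    [39,-125,-32],
    [39.5,-128,-32],
  ],
  roll=[-0.04,-0.08,-0.08,-0.08,-0.08],
)

```text
clock: 14.4
position: [0.5174, 0.1983, 0.1501]
ee_rot: [0.098, 0.995, -0.0, -0.0]
ft_force: [1.0, -0.6, 0.3]
grip_width: 0.398
```

send_rows(
  offset=[
    [0,0,0],
    [0,0,0],
    [0,0,0],
    [0,0,0],
    [0,0,0],
  ],
  roll=[0,0,0,0,0],
)

```text
clock: 14.82
position: [0.519, 0.2045, 0.1489]
ee_rot: [0.095, 0.995, -0.0, -0.0]
ft_force: [0.1, -0.1, 0.1]
grip_width: 0.4
```

```bash
python3 - <<'E'
from wing import *
go([.5187,.205,.15],[.1938,.981])
im,d,p=grab('wrist');np.savez('w10.npz',im=im,d=d,**p);wings(np.load('w10.npz'),None)
a=cv2.resize(im,(480,360)); c=np.clip((im[85:165,270:370]/255.)**.5*255,0,255).astype(np.uint8); c=cv2.resize(c,(450,360),interpolation=cv2.INTER_CUBIC)
cv2.imwrite('pics/w10.png',np.vstack([cv2.resize(a,(400,300)),cv2.resize(c,(400,300))]))
E
```

```text
t 14.82 pos [0.519  0.2045 0.1489] F [ 0.1 -0.1  0.1] w 0.4 off [ 0.4  0.4 -1.1] roll 0.005
px (515, 174) size [17.6 49.6] rect centre [0.4925 0.3315] mean [0.4913 0.3315] depth z 0.0669 bar deg rel board x -179.6 [497 134  39  81]
px (492, 311) size [17.3 55.3] rect centre [0.5877 0.3129] mean [0.5862 0.3129] depth z 0.067 bar deg rel board x -177.4 [477 277  32  70]
```

View pics/w10.png

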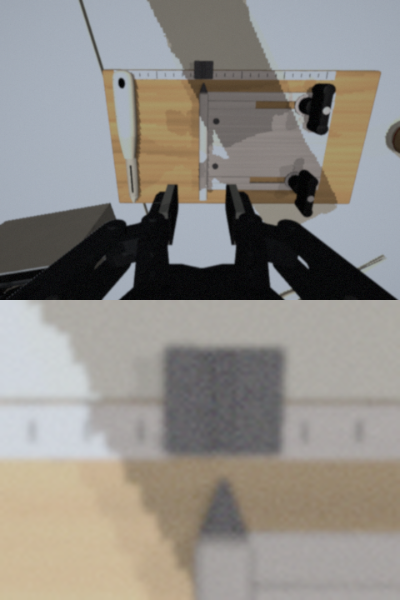

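The pointer stands opposite the rib and the near wing is at about 0.4°. The far wing's blob is distorted by the oblique view and reads 2.6°, so I'll check both wings from directly above.

send_rows(
  offset=[
    [-7,30,0],
    [-14,60,0],
    [-22,90,0],
    [-29,118,0],
    [-31,125,0],
  ],
  roll=[0,0,0,0,0],
)

```text
clock: 15.28
position: [0.5729, 0.3259, 0.1483]
ee_rot: [0.093, 0.996, 0.001, -0.0]
ft_force: [-0.8, 0.4, 0.6]
grip_width: 0.398
```

send_rows(
  offset=[
    [0,0,0],
    [0,0,0],
    [0,0,0],
    [0,0,0],
    [0,0,0],
  ],
  roll=[0,0,0,0,0],
)

```text
clock: 15.7
position: [0.5732, 0.3194, 0.1497]
ee_rot: [0.096, 0.995, 0.0, 0.0]
ft_force: [0.9, -0.0, 0.1]
grip_width: 0.398
```

```bash
python3 - <<'E'
from wing import *
im,d,p=grab('wrist');np.savez('w11.npz',im=im,d=d,**p);wings(np.load('w11.npz'),None)
im,d,p=grab('top');t=cv2.resize(im[150:310,200:480],(480,274))
a=np.clip((im*0+1),0,255);w=np.load('w11.npz')['im'];c=np.clip((w[90:340,230:420]/255.)**.5*255,0,255).astype(np.uint8)
c=cv2.resize(c,(416,548))[:, :]; 
cv2.imwrite('pics/w11.png',np.hstack([cv2.resize(c,(300,395)),cv2.copyMakeBorder(t,0,395-274,0,0,cv2.BORDER_CONSTANT)]))
E
```

```text
px (325, 122) size [11.7 50.1] rect centre [0.4941 0.3356] mean [0.4929 0.3357] depth z 0.0678 bar deg rel board x 179.8 [315  78  21  89]
px (624, 326) size [194.7  20.2] rect centre [0.6854 0.523 ] mean [0.6687 0.5236] depth z 0.0665 bar deg rel board x -162.4 [608 214  32 224]
px (325, 254) size [12.1 27.7] rect centre [0.5764 0.3192] mean [0.5757 0.3195] depth z 0.0677 bar deg rel board x 179.7 [316 235  19  40]
px (324, 294) size [10.6 21. ] rect centre [0.6052 0.3136] mean [0.6052 0.3135] depth z 0.0678 bar deg rel board x 178.5 [317 280  16  28]
```

View pics/w11.png

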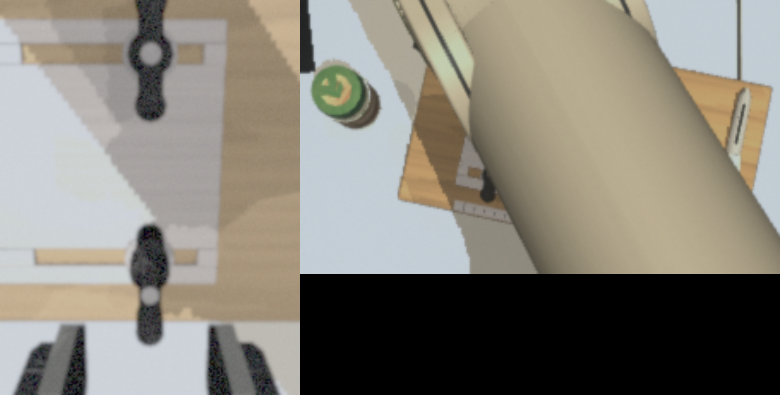

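From above, both wings lie parallel to the fence: near 179.8°, and far about 180° across its two visible parts. The jar and peeler are in place and the robot is clear, so I'll hand in.

```bash
python3 -c "
from workcell import manip,monitor
print(manip.hand_in()); print(monitor.get_obs()['clock'])"
```

```text
the job is handed in; nothing more can be done
None
the job is handed in; nothing more can be done
```

I slid the fence until its pointer stood opposite the index rib, let go, then turned the near and far wing screws clockwise to their stops. I handed in after about 16 s on the robot's clock, with the gripper clear of everything.

- **Fence:** right after release the pointer measured 0.01 mm off the mark. After tightening I checked it only by eye from higher up; it looked within about 0.3 mm.
- **Wing screws:** the turning torque rose from 0.07 N m to 1.39 N m on the near screw, and reached 1.34 N m on the far one. From above, both wings lay within about 0.5° of parallel to the fence.
- **Disagreement:** one oblique view put the far wing 2.6° off. The view from directly above did not show this.
- **Bad grip:** my first grip on the near screw closed on the boss under its bar. I opened, rose 9 mm and gripped the bar properly before turning.
- **Peeler and spice jar:** they looked unmoved in the last pictures. I did not measure their positions.

I viewed 12 pictures, two past the budget of 10.

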